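# Turn a potting case over and load it in the tilted filling cradle

### The job

The dark grey open case on the bare desk, right of the soldering station, was left to dry upside down and is to be filled with potting resin next. Turn it over and load it in the empty tilted cradle just as its twin sits in the other one: open side up, flat on the bed between the side rails and down against the lower stop, with the notched end wall at the upper end so that no resin can run out there. The walls are thin, so set it down and never let it drop or press it hard into the stand, and leave the loaded case and the other things on the desk where they are.

Things in the scene. Friction and masses are not known exactly. Their poses are not given: they have to be found in the camera images.
- case: The case to load: dark grey plastic open box, 66 long x 40 wide x 34 mm high, 35 to 70 g, walls 2.5 mm, flat sides. Origin: centre of the closed underside (round mould marks); x along its length to the notched end, y across, z from underside to mouth. Starts mouth down on the bare desk, right of the soldering station and further back, underside up at 34 mm, notched end towards the robot within 0.6 rad.
- case_notch (a point): Lead notch of that case, 11 mm wide and 11 mm deep, cut down from the rim in the middle of the +x end wall. The point: end face (x = 33 mm), middle of the rim line (34 mm above the underside).
- case_mouth (a point): Centre of that case's open mouth, 34 mm above its underside.
- cradle_empty_bed: Bed of the empty cradle: plain aluminium plate 84 x 64 mm rising at 30 degrees away from the robot (cradle yaw up to 0.25 rad). Origin: on its surface, 36 mm above the desk, exactly where the centre of a seated case's underside belongs; x up the slope, y across, z out of the bed. The cradles stand behind and left of the soldering station; either may be the left one.
- stop_empty (a point): Middle of the foot of the empty cradle's lower stop, a lip 64 mm wide and 8 mm high across the lower end of the bed; its inner face is at bed x = -34 mm, 1 mm below a case at the origin. The upper end of the bed is open; the stand below it is 118 mm long, 64 mm wide, fixed to the desk.
- rail_empty (a point): On the inner face of the empty cradle's left side rail, at its foot (bed y = +22 mm; the right rail is its mirror). The rails run from bed x = -21 to +21 mm: upright for 3 mm, then flaring outwards to y = +-27 mm at 8 mm above the bed. Above that the sides are free for fingers.
- loaded_case: The twin of the case, same size and frame, already seated in the other cradle: mouth up, notch uphill. Loose; leave it there.
- cradle_full_bed: Bed of the other cradle, same stand and frame, with the twin in it.
- solder_station: Fixed: dark soldering station, 115 mm high, standing askew within 0.31 < x < 0.56, -0.01 < y < 0.26. Right of it is the bench vise; between and behind them, 0.55 < x < 0.68 and -0.18 < y < 0.0, the desk is bare: room to stand the case on an end and take it again.
- bench_vise: Fixed: small blue bench vise, 98 mm high, within x < 0.51, y < -0.22. High up: the wall behind the desk is at x = 0.95; a paper roll hangs there (x > 0.81, 0.17 < y < 0.47, z 0.28 to 0.39), a lamp's arm crosses at x = 0.77, y > 0.33, z > 0.3: keep wrist and elbow clear. A jar and a bottle up to 130 mm high stand at x > 0.74 behind the cradles.
- solder_reel: Bystander: reel of solder standing on its flange, 55 mm across, 35 mm high, between the case and the cradles, further back; origin under it, 15 mm off its axis.
- flux_brush: Bystander: thin brush, 177 mm long, lying on the cutting mat; origin under its middle.
- pliers: Bystander: small pliers, 102 x 50 mm, 11 mm high, lying right of the soldering station; origin under the middle.
- parts_tray: Bystander: divided tray of small screws, 66 x 110 x 22 mm, behind the vise; origin under the middle.
Mind the look-alikes: they are no part of the job. Leave any pink look-alike of the case alone. Leave any blue look-alike of the part that bears cradle_empty_bed alone.

How it is judged (in metres and radians):
On the way:
1. the case has been turned so that its open mouth faces upwards (angle between case's own z axis and vertical below 0.7 rad), for 0.2 s.
At the end, for the whole second after the job is handed in: Case at rest and released in the empty cradle: mouth up, notch uphill, flat on the bed (3 mm, 0.08 rad), within 4 mm of mid-rails and 6 mm of its place at the stop; loaded case moved under 10 mm; reel, brush, pliers and tray under 30 mm (x of case in the frame of cradle_empty_bed between -0.006 and 0.006 m and y of case in the frame of cradle_empty_bed between -0.004 and 0.004 m and z of case in the frame of cradle_empty_bed between -0.003 and 0.003 m and angle between the z axis of case and the z axis of cradle_empty_bed, either way round below 0.08 rad and z of case_mouth in the frame of cradle_empty_bed above 0.02 m and x of case_notch in the frame of cradle_empty_bed above 0.02 m and linear speed of case below 0.01 m/s and contact force between the fingers and case below 0.1 N and distance of loaded_case from where it was at the start of the episode below 0.01 m and distance of each of solder_reel, flux_brush, pliers, parts_tray from where it was at the start of the episode below 0.03 m); the robot touches nothing.
It fails at once if the case was dropped or thrown: it moved faster than 0.8 m/s while the fingers did not hold it (a fall of about 3 cm) (linear speed of case above 0.8 m/s and contact force between the fingers and case below 0.05 N).
It fails at once if the case was pressed into its cradle with more than 35 N (contact force between case and cradle_empty_bed above 35 N).
It fails at once if the loaded case was knocked out of its place (moved 15 mm or more) (distance of loaded_case from where it was at the start of the episode above 0.015 m).
It also fails if it takes over 72 s, if anything falls off the work surface, if the arm or the gripper's body presses on something with over 40 N, if the wrist force passes 120 N, or if a joint passes its speed limit or range.

### The arm

A 7-joint arm with a two-finger parallel gripper is mounted at the origin on a cart in front of the work surface, level with it; the furniture and walls round the work are solid. World frame = base frame: x ahead of the robot, y to its left, z up, the work surface at z = 0. Lengths are in mm, angles in rad, forces in N, time in s.
With the tool pointing down it reaches from about 400 to 850 mm from the base axis. Payload 4.4 kg.
Tool frame: the origin (TCP) lies at the very end of the fingers, on their centre line; the grasp point (between the pads) lies 19 mm behind it; x points along the fingers, y is the direction in which the jaws open and shut, and the axes are right-handed (so a half turn about x gives the same grasp; the last joint's range is limited). The gripper opens to 94 mm and grips with 3 to 60 N. Pads are 16 mm wide; open, the fingers measure 119 mm over their backs; the gripper's body (75 mm by 177 mm) begins 78 mm behind the grasp point.
Start: joints at [-0.066, 0.628, 0.038, 1.517, -0.027, 0.996, -0.02], TCP at [650.014, 0.028, 205.478] pointing down, gripper open.
Joint ranges: [-3.06, 3.06], [-0.37, 2.12], [-1.25, 1.32], [0.18, 2.47], [-1.1, 4.24], [0.23, 1.98], [-2.94, 2.94]. Speed limits (rad/s): [2.57, 2.57, 3.14, 3.14, 3.14, 3.14, 3.14].

### API

Orientations are given as a unit quaternion [w, x, y, z].
In Python, from bench import env, imaging gives the robot as it stands. The module is installed in compiled form; this text tells all that it offers.
- The arm moves only by the tool send_rows, never from a script. Its argument "moves" is a list of rows, each an object of numbers: "x", "y", "z": the shift along the tool's x, y, z in mm; "yaw": the turn about the tool's x in rad; "grip": the opening, from 0 (shut) to 1 (fully open). In form: [{"x": .., "y": .., "z": .., "yaw": .., "grip": ..}, ...]. A call has 1 to 12 rows; each row shifts and turns the commanded pose from where the row before left it, along the tool's axes as they then stand; what a row does not reach is not made up. A row lasts 1/10 s, in which the tool goes at most 50 mm and 8.59 degrees, less where a joint would pass 70% of its speed; a pose out of reach is approached as far as the arm can. A call is refused whole if a number of a shift passes 50 or a number of a turn 0.15, either way. A call with a gripper value outside its range is refused whole. The fingers move at their own pace and stop on an object; "force" is the grip in N (left out, the last holds). Time passes only in rows, so rows that do not move let the fingers close. It gives the time, the measured TCP pose, the force and the opening at its end, in the units of the state.
- env.sense(): the state, without advancing time (a new reading comes with each control period).
- imaging.snapshot(name): name is "scene" or "side" or "wrist"; returns (picture, depth): 384x512x3 uint8, red, green, blue; 384x512 float32, mm along the optical axis (not along the pixel's ray), 0 where there is no reading.
- imaging.calibration(name): a dict with "fx", "fy", "cx", "cy" (pixels), "origin" and "orientation" of the camera in the world; the wrist camera has in their place "mount" (4x4, takes a point from camera to tool coordinates, whose origin is the TCP and whose axes are the tool frame's). Camera axes: x right, y up, looking along -z (the intrinsics and any distortion apply to the point x, -y, -z); pixel columns grow to the right and rows downward; lengths in mm; the calibration is good to about 2 mm. The wrist camera is an equidistant fisheye: a pixel r from the principal point sees the ray r / f radians off the axis. A picture is of the moment at which its call begins: read the wrist's pose just before it. calibration takes no time and is no camera call.
- env.sign_off(): hands the job in, once; it reports no verdict.
The state is a dict: "t": time; "qpos": joint angles; "qd": joint speeds; "joint_efforts": joint torques, N m; "position": TCP position; "tool_rot": TCP orientation; "ft_force": force on the tool from outside, world axes, zero at the start; "moment": the same for the moment, N m; "gripper_width": finger opening in mm.
Only numpy, scipy, OpenCV 4.12 (cv2) and the standard library are available. Lean on these libraries where they do the work, as an engineer would, in place of code of your own. Each camera call takes 0.05 s, during which the arm holds its last target. There are 200 camera calls.

## Working session

There is one attempt and no reset: what is moved stays moved. The work goes in short steps, Python scripts to look and compute and a tool call to move; the robot and the scene stay as the last step left them, time stands still between calls to the robot, and variables do not carry over. Pictures are saved under pics/ and viewed, about 8 in all and at most 12, crops included, and the job is handed in when it is done.

Besides the shell and the picture viewer there is one more tool, called after "Request:" by a JSON object that holds its "api" and its "payload". send_rows: Moves the arm, as the interface text tells. Its arguments: {"type":"object","properties":{"moves":{"type":"array","items":{"type":"object","properties":{"x":{"type":"number"},"y":{"type":"number"},"z":{"type":"number"},"yaw":{"type":"number"},"grip":{"type":"number"}}}},"force":{"type":"number"}},"required":["moves"]}

```bash
mkdir -p pics; python3 - <<'E'
from bench import env, imaging
import cv2,numpy as np
s=env.sense(); print(s)
for n in ("scene","side"):
    p,d=imaging.snapshot(n); np.save(n+"_d.npy",d); cv2.imwrite(n+"_raw.png",p[:,:,::-1])
    cv2.imwrite(f"pics/{n}0.png",cv2.resize(p[:,:,::-1],(800,600),interpolation=cv2.INTER_CUBIC))
    print(imaging.calibration(n))
print(imaging.calibration("wrist"))
E
```

```text
{'t': 0.0, 'qpos': array([-0.06578492,  0.62933678,  0.03841342,  1.51833931, -0.0270289 ,
        0.99633306, -0.01996693]), 'qd': array([-0.00094982, -0.00083468,  0.00125443,  0.0009027 , -0.00050392,
       -0.00054649,  0.00106223]), 'joint_efforts': array([ 1.05774864e-04, -5.49729431e+01,  1.14371493e+00, -1.86633307e+01,
       -5.21096285e-02,  2.37884105e-02,  1.36332897e-04]), 'position': array([6.49329812e+02, 4.53607627e-02, 2.04568854e+02]), 'tool_rot': array([ 0.49952708,  0.49952248,  0.50048546, -0.50046407]), 'ft_force': array([ 0.35319266,  0.11746389, -0.12391417]), 'moment': array([-0.00149678,  0.04212348,  0.01549003]), 'gripper_width': 94.1120750467151}
{'fx': 357.0795799049826, 'fy': 357.0795799049826, 'cx': 251.96465248888163, 'cy': 195.8487839745691, 'origin': array([ 53.87305786, 819.08278293, 790.64460338]), 'orientation': array([-0.28913984, -0.12962964,  0.38987051,  0.86463593])}
{'fx': 406.86067636088535, 'fy': 406.86067636088535, 'cx': 255.2998242815347, 'cy': 200.75020646323995, 'origin': array([ 142.86300563, -777.957673  ,  746.4324066 ]), 'orientation': array([ 0.86208115,  0.45461751, -0.09556478, -0.20250035])}
{'fx': 297.3186396354542, 'fy': 297.3186396354542, 'cx': 256.3607174321829, 'cy': 187.02040593348872, 'mount': array([[ 6.46125436e-05,  2.63707303e-01, -9.64602744e-01,
        -1.78738108e+02],
       [ 9.99999778e-01, -6.57250884e-04, -1.12698548e-04,
        -2.48204005e-01],
       [-6.63705436e-04, -9.64602523e-01, -2.63707287e-01,
        -7.70387482e+01],
       [ 0.00000000e+00,  0.00000000e+00,  0.00000000e+00,
         1.00000000e+00]])}
```

View pics/scene0.png

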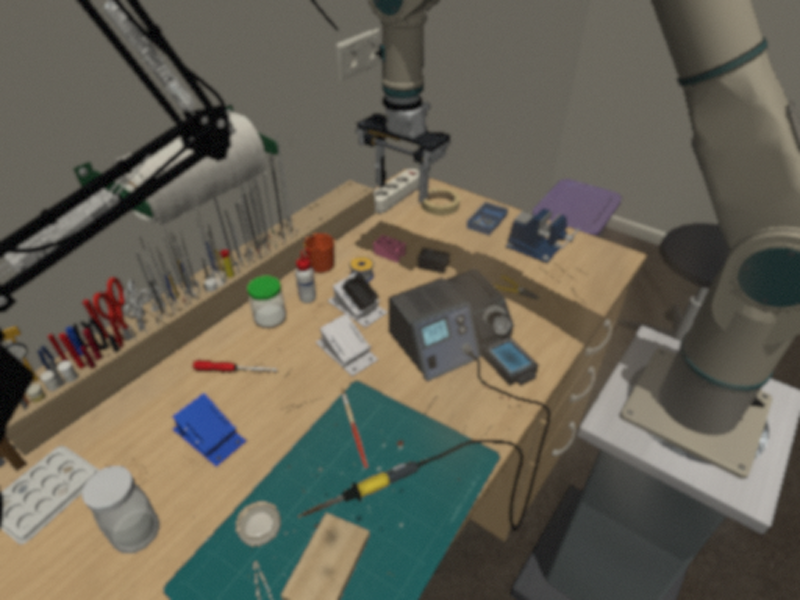

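View pics/side0.png

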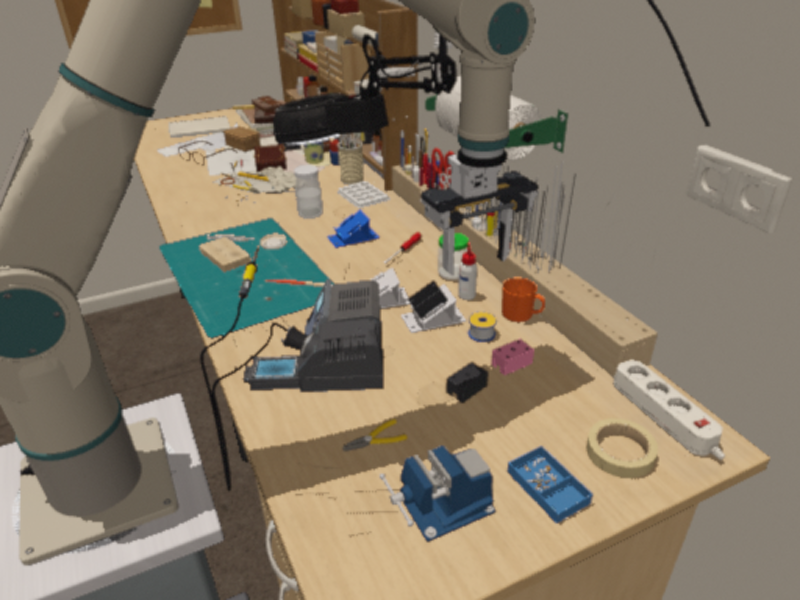

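Scene picture: the dark case is at (433,260), with a pink look-alike at (388,248). The empty aluminium cradle is at (345,343), the full one at (357,298), and a blue look-alike cradle at (208,428). In the side picture the case is at (467,382) and the empty cradle at (390,290), partly hidden. Next I'll measure both from the depth images.

```bash
cat > h.py <<'E'
import numpy as np,cv2
from scipy.spatial.transform import Rotation as R
from bench import env,imaging
def rot(q): return R.from_quat(np.r_[q[1:],q[0]]).as_matrix()
def cloud(d,c):
    v,u=np.mgrid[:384,:512]
    P=np.stack([(u-c['cx'])*d/c['fx'],-(v-c['cy'])*d/c['fy'],-d],-1)
    return P@rot(c['orientation']).T+c['origin']
def wrist_cloud(d,c,s):
    v,u=np.mgrid[:384,:512]
    dx,dy=u-c['cx'],v-c['cy']; r=np.hypot(dx,dy)+1e-9; th=r/c['fx']
    t=np.tan(np.minimum(th,1.4))
    P=np.stack([dx/r*t*d,-dy/r*t*d,-d],-1)
    M=np.array(c['mount']); P=P@M[:3,:3].T+M[:3,3]
    return P@rot(s['tool_rot']).T+s['position']
def wrist_proj(P,c,s):
    M=np.array(c['mount']); p=(np.atleast_2d(P)-s['position'])@rot(s['tool_rot']); p=(p-M[:3,3])@M[:3,:3]
    x,y,z=p[:,0],-p[:,1],-p[:,2]; rr=np.hypot(x,y); th=np.arctan2(rr,z)
    return np.c_[c['cx']+c['fx']*th*x/rr,c['cy']+c['fx']*th*y/rr]
E
python3 - <<'E'
from h import *
for n in ("scene","side"):
    d=np.load(n+"_d.npy"); c=imaging.calibration(n); P=cloud(d,c); im=cv2.imread(n+"_raw.png").astype(int)
    m=(P[...,0]>520)&(P[...,0]<700)&(P[...,1]>-200)&(P[...,1]<0)&(P[...,2]>28)&(P[...,2]<42)&(im.max(2)<70)&(d>0)
    q=P[m]; 
    print(n,"case",len(q),q.mean(0)); print(cv2.minAreaRect(q[:,:2].astype(np.float32)))
    # cradle region
    m=(P[...,0]>450)&(P[...,0]<780)&(P[...,1]>60)&(P[...,1]<420)&(P[...,2]>12)&(P[...,2]<110)&(d>0)&(im.max(2)-im.min(2)<25)
    k,l,st,ce=cv2.connectedComponentsWithStats(m.astype(np.uint8))
    for i in range(1,k):
        if st[i,4]>60:
            q=P[l==i]; print(i,st[i],q.min(0).round(),q.max(0).round(),q.mean(0).round())
E
```

```text
scene case 143 [601.51857683 -58.82233513  34.44034845]
((603.4249267578125, -60.836029052734375), (64.59317016601562, 40.977256774902344), 18.875089645385742)
1 [190 172  12  20 183] [737. 185.  13.] [763. 217.  84.] [747. 205.  50.]
2 [214 173  28  30 506] [605.  63.  12.] [724. 192.  83.] [649. 157.  44.]
3 [249 178  49  54 934] [450.  61.  15.] [543. 229. 110.] [485. 169.  90.]
4 [161 187  21  22 300] [740. 271.  12.] [779. 326.  75.] [753. 306.  44.]
5 [206 200  31  33 550] [544. 227.  12.] [626. 307.  59.] [586. 270.  37.]
side case 236 [601.2904095  -68.99714029  34.02336208]
((603.1592407226562, -66.29402160644531), (64.11173248291016, 36.740028381347656), 17.394758224487305)
1 [281 161  24  29 299] [736. 172.  12.] [777. 286.  84.] [753. 209.  46.]
2 [212 172  44  40 793] [450.  61.  13.] [627. 295. 110.] [512. 161.  91.]
5 [261 181  31  27 500] [605. 115.  12.] [690. 184.  85.] [648. 144.  47.]
```

```bash
ls; ls / | head -30; nproc; python3 -c "
import cv2
a=cv2.imread('scene_raw.png')[170:250,195:310]; b=cv2.imread('side_raw.png')[160:265,225:345]
a=cv2.resize(a,(400,300),interpolation=2)
b=cv2.resize(b,(400,350),interpolation=2); a=cv2.copyMakeBorder(a,0,50,0,0,0)
cv2.imwrite('pics/crop1.png',cv2.hconcat([a,b]))"
```

```text
h.py
pics
scene_d.npy
scene_raw.png
side_d.npy
side_raw.png
bin
container_info.json
dev
etc
home
include
lib
lib64
libexec
lost+found
mnt
nix
old_root
opt
proc
root
run
sbin
share
sys
tmp
usr
var
workdir
4
```

View pics/crop1.png

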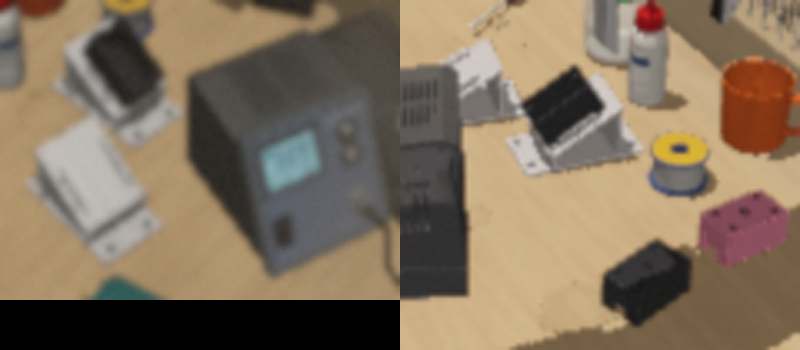

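Candidates for the case are the dark one (433,260), the pink look-alike (388,248) and the twin in the cradle (357,298). I choose the dark one, mouth down on the desk with the notch facing the robot; the crop confirms it. For the cradle I choose the silver empty one (345,343), not the blue one. Next I'll hover over the case with the jaws across its width.

Request:
{"api": "send_rows", "payload": {"moves": [{"x": 30,"y": -23,"z": 31,"grip": 0.7},{"x": 30,"y": -23,"z": 31},{"x": 10,"yaw": 0.14},{"yaw": 0.14},{"yaw": 0.14},{"yaw": 0.14},{"yaw": 0.14},{"yaw": 0.14},{"yaw": 0.14},{"yaw": 0.14},{"yaw": 0.14},{"yaw": 0}], "force": 3}}

```text
invalid input
```

```bash
cat > look.py <<'E'
from h import *
import sys
s=env.sense(); p,d=imaging.snapshot("wrist"); np.savez("w_"+sys.argv[1]+".npz",p=p,d=d,pos=s['position'],q=s['tool_rot'])
cv2.imwrite(f"pics/{sys.argv[1]}.png",cv2.resize(p[:,:,::-1],(800,600),interpolation=cv2.INTER_CUBIC))
print(s['t'],s['position'],s['ft_force'],s['gripper_width']); T=rot(s['tool_rot']); print(T.round(3))
E
python3 look.py w1; python3 - <<'E'
from h import *
z=np.load("w_w1.npz"); s=dict(position=z['pos'],tool_rot=z['q']); P=wrist_cloud(z['d'],imaging.calibration("wrist"),s); im=z['p'].astype(int)
m=(abs(P[...,0]-603)<70)&(abs(P[...,1]+63)<70)&(abs(P[...,2]-34)<6)&(z['d']>0)&(im.max(2)<90)
q=P[m]; print(len(q),q.mean(0),cv2.minAreaRect(q[:,:2].astype(np.float32)))
m=(abs(P[...,2])<15)&(z['d']>0)&(im.max(2)>110);print("desk z",np.median(P[m][:,2]))
E
```

```text
0.1 [6.49415695e+02 4.83718832e-02 2.04665529e+02] [ 0.84182847 -0.48375601  0.41877118] 94.00525538758718
[[-0.002  1.     0.   ]
 [-0.     0.    -1.   ]
 [-1.    -0.002  0.   ]]
370 [612.12431171 -72.90526731  33.33372372] ((610.4205322265625, -74.28529357910156), (68.9289779663086, 27.11368179321289), 34.7418212890625)
desk z -0.6368408548754019
```

View pics/w1.png

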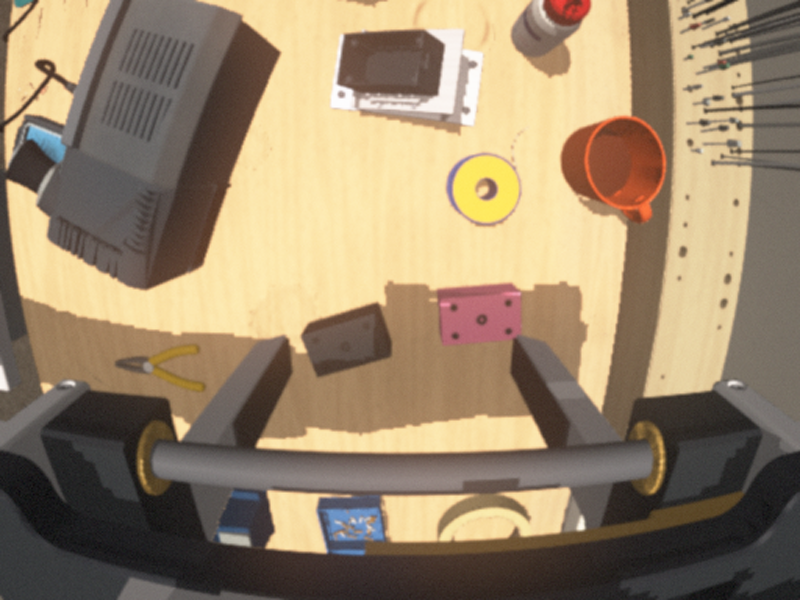

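The call was refused, probably because every field has to be present in each row. In the wrist view the case is at (348,338) and the pink block at (480,315), with enough clearance for the fingers.

Request:
{"api": "send_rows", "payload": {"moves": [{"x": 30,"y": -23,"z": 31,"yaw": 0,"grip": 0.7},{"x": 30,"y": -23,"z": 31,"yaw": 0,"grip": 0.7},{"x": 10,"y": 0,"z": 0,"yaw": 0.14,"grip": 0.7},{"x": 0,"y": 0,"z": 0,"yaw": 0.14,"grip": 0.7},{"x": 0,"y": 0,"z": 0,"yaw": 0.14,"grip": 0.7},{"x": 0,"y": 0,"z": 0,"yaw": 0.14,"grip": 0.7},{"x": 0,"y": 0,"z": 0,"yaw": 0.14,"grip": 0.7},{"x": 0,"y": 0,"z": 0,"yaw": 0.14,"grip": 0.7},{"x": 0,"y": 0,"z": 0,"yaw": 0.14,"grip": 0.7},{"x": 0,"y": 0,"z": 0,"yaw": 0.14,"grip": 0.7},{"x": 0,"y": 0,"z": 0,"yaw": 0.14,"grip": 0.7},{"x": 0,"y": 0,"z": 0,"yaw": 0,"grip": 0.7}], "force": 3}}

```text
t: 1.35
position: [603.8, -61.7, 135.1]
tool_rot: [-0.11, -0.698, -0.109, 0.699]
ft_force: [-0.0, 0.4, -0.5]
gripper_width: 65.8
```

```bash
python3 look.py w2; python3 - <<'E'
from h import *
z=np.load("w_w2.npz"); s=dict(position=z['pos'],tool_rot=z['q']); P=wrist_cloud(z['d'],imaging.calibration("wrist"),s); im=z['p'].astype(int)
m=(abs(P[...,0]-603)<70)&(abs(P[...,1]+63)<70)&(abs(P[...,2]-34)<6)&(z['d']>0)&(im.max(2)<110)
m=cv2.erode(m.astype(np.uint8),np.ones((2,2)))>0
q=P[m]; print(len(q),q.mean(0),cv2.minAreaRect(q[:,:2].astype(np.float32)))
cv2.imwrite('m.png',m*255)
E
```

```text
1.35 [603.8046917  -61.74073735 135.09758855] [-0.02665121  0.40553804 -0.51448707] 65.77058106273816
[[-0.001  0.306 -0.952]
 [-0.    -0.952 -0.306]
 [-1.     0.     0.001]]
2094 [606.77707    -65.84500903  33.56743046] ((603.9194946289062, -65.19017028808594), (65.44541931152344, 37.2606315612793), 18.60797119140625)[ WARN:0@0.804] global loadsave.cpp:1063 imwrite_ Unsupported depth image for selected encoder is fallbacked to CV_8U.
```

View pics/w2.png

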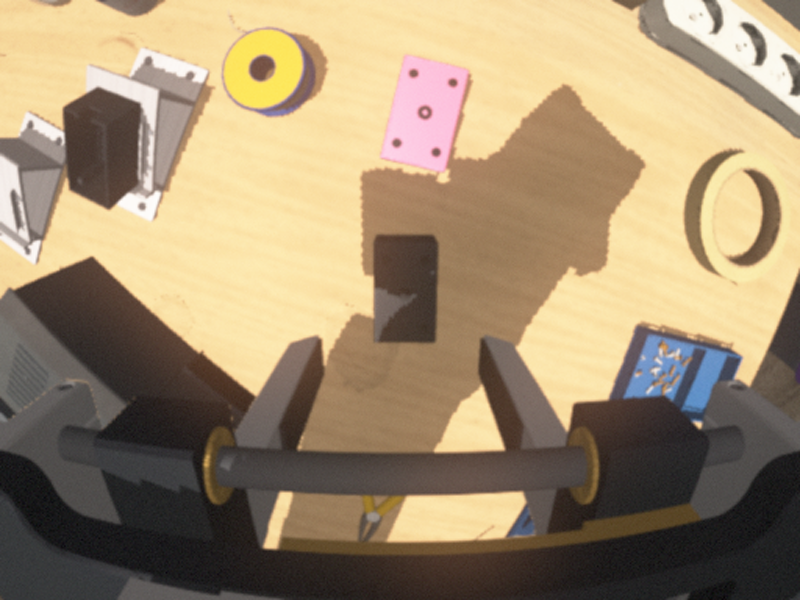

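The case is at about (603.5,-65) with yaw 18.3° and the jaws already line up with it. The tool can't tilt, so I'll grip lightly with just the fingertips near the notched end and lift in an arc about the far bottom edge. That should pivot the case in the pads.

Request:
{"api": "send_rows", "payload": {"moves": [{"x": 30,"y": 3,"z": 30,"yaw": 0.01,"grip": 0.7},{"x": 40,"y": 0,"z": 0,"yaw": 0,"grip": 0.7},{"x": 30,"y": 0,"z": 0,"yaw": 0,"grip": 0.7},{"x": 8,"y": 0,"z": 0,"yaw": 0,"grip": 0.7},{"x": 0,"y": 0,"z": 0,"yaw": 0,"grip": 0.3},{"x": 0,"y": 0,"z": 0,"yaw": 0,"grip": 0.3},{"x": 0,"y": 0,"z": 0,"yaw": 0,"grip": 0.3},{"x": 0,"y": 0,"z": 0,"yaw": 0,"grip": 0.3},{"x": 0,"y": 0,"z": 0,"yaw": 0,"grip": 0.3},{"x": 0,"y": 0,"z": 0,"yaw": 0,"grip": 0.3}], "force": 3}}

```text
t: 2.4
position: [577.5, -74.0, 28.5]
tool_rot: [0.106, 0.7, 0.106, -0.698]
ft_force: [0.1, 0.2, 4.0]
gripper_width: 40.1
```

Request:
{"api": "send_rows", "payload": {"moves": [{"x": -5,"y": 0,"z": -2.5,"yaw": 0,"grip": 0.3},{"x": -5,"y": 0,"z": -3,"yaw": 0,"grip": 0.3},{"x": -5,"y": 0,"z": -3.5,"yaw": 0,"grip": 0.3},{"x": -5,"y": 0,"z": -4,"yaw": 0,"grip": 0.3},{"x": 0,"y": 0,"z": 0,"yaw": 0,"grip": 0.3},{"x": 0,"y": 0,"z": 0,"yaw": 0,"grip": 0.3}], "force": 3}}

```text
t: 3.0
position: [588.8, -70.0, 47.5]
tool_rot: [0.106, 0.699, 0.106, -0.699]
ft_force: [-0.2, -0.5, -1.0]
gripper_width: 40.2
```

```bash
python3 look.py w3; python3 - <<'E'
from h import *
p,d=imaging.snapshot("side"); cv2.imwrite("s3.png",p[:,:,::-1]); np.save("s3.npy",d)
a=cv2.resize(p[195:285,255:345,::-1],(400,400),interpolation=2)
w=cv2.imread("pics/w3.png")[200:400,250:550]; w=cv2.resize(w,(400,267)); w=cv2.copyMakeBorder(w,0,133,0,0,0)
cv2.imwrite("pics/c3.png",cv2.hconcat([a,w]))
E
```

```text
3.0 [588.83854636 -69.98642896  47.51714366] [-0.2258174  -0.52484774 -1.00167737] 40.17800388389707
[[ 0.     0.297 -0.955]
 [ 0.    -0.955 -0.297]
 [-1.    -0.    -0.   ]]
```

View pics/c3.png

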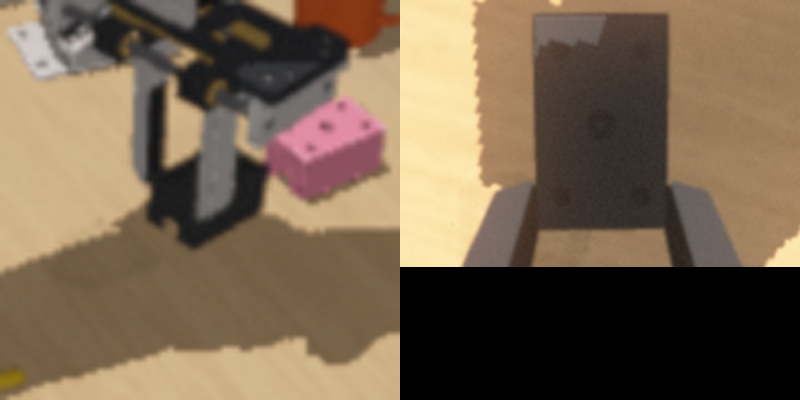

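I'll get the case's tilt from a plane fit on its underside.

```bash
cat > tilt.py <<'E'
from h import *
import sys
def fit(name,lo=(-1e3,-1e3,10),hi=(1e4,1e4,150),cr=None,dark=100):
    z=np.load(f"w_{name}.npz"); s=dict(position=z['pos'],tool_rot=z['q']); P=wrist_cloud(z['d'],imaging.calibration("wrist"),s); im=z['p'].astype(int)
    Q=(P-s['position'])@rot(s['tool_rot'])   # tool coords
    m=(abs(Q[...,1])<16)&(Q[...,2]<-8+20)&(Q[...,2]>-75)&(Q[...,0]>-60)&(Q[...,0]<s['position'][2]-6)&(z['d']>0)&(im.max(2)<dark)
    q=Q[m]; print("n",len(q),"z range",np.percentile(q[:,2],[2,98]).round(1),"x",np.percentile(q[:,0],[2,98]).round(1))
    c=np.median(q,0)
    A=np.c_[q[:,2],q[:,1],np.ones(len(q))]; k=np.linalg.lstsq(A,q[:,0],rcond=None)[0]
    r=q[:,0]-A@k; g=abs(r)<4; k=np.linalg.lstsq(A[g],q[g,0],rcond=None)[0]
    print("x_tool=%.3f*z+%.3f*y+%.1f"%tuple(k),"tilt deg",np.degrees(np.arctan(k[0])),"used",g.sum())
if __name__=="__main__": fit(sys.argv[1])
E
python3 tilt.py w3
```

```text
n 4945 z range [-58.1   3. ] x [-5.7  1.9]
x_tool=-0.111*z+0.013*y+-5.0 tilt deg -6.3516931847172575 used 4945
```

The case tilted 6.3° and then stuck, so the pad overlap is slightly too big. I'll set it back down and regrip with a smaller overlap.

Request:
{"api": "send_rows", "payload": {"moves": [{"x": 7,"y": 0,"z": 0,"yaw": 0,"grip": 0.3},{"x": 7,"y": 0,"z": 0,"yaw": 0,"grip": 0.3},{"x": 5,"y": 0,"z": 0,"yaw": 0,"grip": 0.3},{"x": 0,"y": 0,"z": 0,"yaw": 0,"grip": 0.3},{"x": 0,"y": 0,"z": 0,"yaw": 0,"grip": 0.6},{"x": 0,"y": 0,"z": 0,"yaw": 0,"grip": 0.6},{"x": 0,"y": 0,"z": 7,"yaw": 0,"grip": 0.6},{"x": 0,"y": 0,"z": 0,"yaw": 0,"grip": 0.6}], "force": 3}}

```text
t: 3.9
position: [580.8, -72.7, 28.6]
tool_rot: [-0.106, -0.699, -0.106, 0.7]
ft_force: [0.4, 0.4, -0.4]
gripper_width: 56.0
```

```bash
python3 look.py w4;python3 tilt.py w4
```

```text
3.9 [580.84936338 -72.7228863   28.57326913] [ 0.41627026  0.42758965 -0.37396498] 56.01547038213778
[[-0.001  0.296 -0.955]
 [-0.    -0.955 -0.296]
 [-1.    -0.     0.001]]
n 4502 z range [-61.1  -4.3] x [-6.3 -3.6]
x_tool=0.004*z+0.002*y+-4.9 tilt deg 0.21677830795539552 used 4475
```

Request:
{"api": "send_rows", "payload": {"moves": [{"x": 0,"y": 0,"z": 0,"yaw": 0,"grip": 0.3},{"x": 0,"y": 0,"z": 0,"yaw": 0,"grip": 0.3},{"x": 0,"y": 0,"z": 0,"yaw": 0,"grip": 0.3},{"x": 0,"y": 0,"z": 0,"yaw": 0,"grip": 0.3},{"x": 0,"y": 0,"z": 0,"yaw": 0,"grip": 0.3},{"x": -5,"y": 0,"z": -2.8,"yaw": 0,"grip": 0.3},{"x": -5,"y": 0,"z": -3.3,"yaw": 0,"grip": 0.3},{"x": -5,"y": 0,"z": -4,"yaw": 0,"grip": 0.3},{"x": -5,"y": 0,"z": -4.5,"yaw": 0,"grip": 0.3},{"x": -4,"y": 0,"z": -4.5,"yaw": 0,"grip": 0.3},{"x": 0,"y": 0,"z": 0,"yaw": 0,"grip": 0.3}], "force": 3}}

```text
t: 5.05
position: [601.7, -66.2, 53.2]
tool_rot: [0.106, 0.7, 0.106, -0.698]
ft_force: [0.0, 0.0, 0.1]
gripper_width: 39.6
```

```bash
python3 look.py w5;python3 tilt.py w5
```

```text
5.05 [601.73282163 -66.18634699  53.2056618 ] [0.04650019 0.02143337 0.06393402] 39.56039586026079
[[ 0.002  0.297 -0.955]
 [-0.    -0.955 -0.297]
 [-1.     0.001 -0.002]]
n 4593 z range [-56.8  -1.4] x [-5.1 21.2]
x_tool=-0.491*z+-0.001*y+-6.9 tilt deg -26.158735259789225 used 4518
```

The case follows the arc, now at 26.2° tilt. I'll carry on around to upright.

Request:
{"api": "send_rows", "payload": {"moves": [{"x": -4.3,"y": 0,"z": -6.1,"yaw": 0,"grip": 0.3},{"x": -3.6,"y": 0,"z": -6.5,"yaw": 0,"grip": 0.3},{"x": -2.9,"y": 0,"z": -6.8,"yaw": 0,"grip": 0.3},{"x": -2.2,"y": 0,"z": -7.1,"yaw": 0,"grip": 0.3},{"x": -1.4,"y": 0,"z": -7.3,"yaw": 0,"grip": 0.3},{"x": -0.7,"y": 0,"z": -7.4,"yaw": 0,"grip": 0.3},{"x": 0.2,"y": 0,"z": -7.4,"yaw": 0,"grip": 0.3},{"x": 0,"y": 0,"z": 0,"yaw": 0,"grip": 0.3}], "force": 3}}

```text
t: 5.9
position: [648.0, -51.5, 67.2]
tool_rot: [0.106, 0.699, 0.106, -0.699]
ft_force: [-0.5, -0.5, -1.2]
gripper_width: 40.0
```

```bash
python3 look.py w6;python3 tilt.py w6; python3 - <<'E'
from h import *
p,d=imaging.snapshot("side"); a=cv2.resize(p[180:285,255:345,::-1],(400,467),interpolation=2)
w=cv2.imread("pics/w6.png")[150:450,250:550]; w=cv2.resize(w,(400,400)); w=cv2.copyMakeBorder(w,0,67,0,0,0)
cv2.imwrite("pics/c6.png",cv2.hconcat([a,w]))
E
```

```text
5.9 [647.9689623  -51.48057997  67.1583167 ] [-0.50718201 -0.45938914 -1.15760277] 39.95042940888181
[[ 0.001  0.297 -0.955]
 [ 0.    -0.955 -0.297]
 [-1.     0.    -0.001]]
n 4580 z range [-52.8   7.3] x [-5.3 31.6]
x_tool=-0.734*z+0.004*y+-7.5 tilt deg -36.29554933552346 used 3986
```

View pics/c6.png

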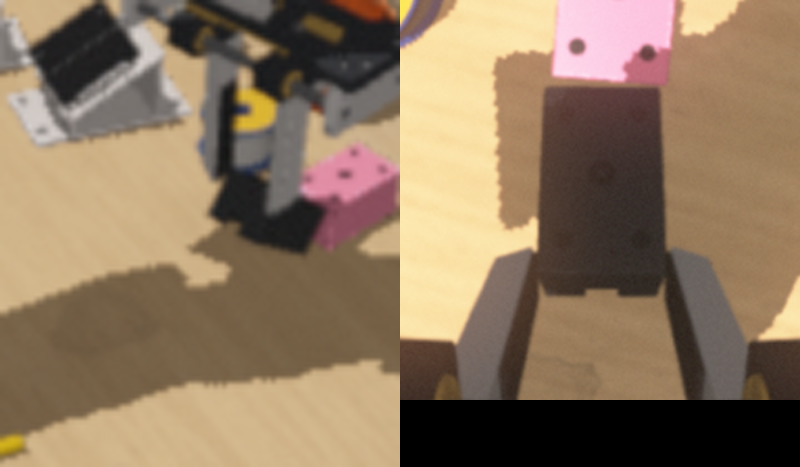

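It lagged at 36° with the far edge in the air and close to the pink block. I'll move back toward the robot, lift, and bob up and down so gravity ratchets the pivot.

Request:
{"api": "send_rows", "payload": {"moves": [{"x": -20,"y": 0,"z": 15,"yaw": 0,"grip": 0.3},{"x": -20,"y": 0,"z": 30,"yaw": 0,"grip": 0.3},{"x": 18,"y": 0,"z": 5,"yaw": 0,"grip": 0.3},{"x": -18,"y": 0,"z": 0,"yaw": 0,"grip": 0.3},{"x": 18,"y": 0,"z": 0,"yaw": 0,"grip": 0.3},{"x": -18,"y": 0,"z": 0,"yaw": 0,"grip": 0.3},{"x": 18,"y": 0,"z": 0,"yaw": 0,"grip": 0.3},{"x": -18,"y": 0,"z": 0,"yaw": 0,"grip": 0.3},{"x": 0,"y": 0,"z": 0,"yaw": 0,"grip": 0.3},{"x": 0,"y": 0,"z": 0,"yaw": 0,"grip": 0.3}], "force": 3}}

```text
t: 7.0
position: [599.2, -67.1, 107.6]
tool_rot: [0.106, 0.699, 0.106, -0.699]
ft_force: [-0.4, 0.1, -0.6]
gripper_width: 39.9
```

```bash
python3 look.py w7;python3 tilt.py w7
```

```text
7.0 [599.19751651 -67.13233022 107.58069574] [-0.37771507  0.12787975 -0.61294305] 39.87890264727592
[[ 0.001  0.296 -0.955]
 [-0.    -0.955 -0.296]
 [-1.     0.    -0.001]]
n 3793 z range [-34.6  10.2] x [-4.8 49.4]
x_tool=-1.342*z+0.016*y+-3.4 tilt deg -53.31504608512719 used 1472
```

Bobbing works: the tilt is now about 53°. I'll do more.

Request:
{"api": "send_rows", "payload": {"moves": [{"x": 22,"y": 0,"z": 0,"yaw": 0,"grip": 0.3},{"x": -22,"y": 0,"z": 0,"yaw": 0,"grip": 0.3},{"x": 22,"y": 0,"z": 0,"yaw": 0,"grip": 0.3},{"x": -22,"y": 0,"z": 0,"yaw": 0,"grip": 0.3},{"x": 22,"y": 0,"z": 0,"yaw": 0,"grip": 0.3},{"x": -22,"y": 0,"z": 0,"yaw": 0,"grip": 0.3},{"x": 22,"y": 0,"z": 0,"yaw": 0,"grip": 0.3},{"x": -22,"y": 0,"z": 0,"yaw": 0,"grip": 0.3},{"x": 0,"y": 0,"z": 0,"yaw": 0,"grip": 0.3},{"x": 0,"y": 0,"z": 0,"yaw": 0,"grip": 0.3}], "force": 3}}

```text
t: 8.05
position: [599.3, -67.0, 107.4]
tool_rot: [0.106, 0.699, 0.106, -0.699]
ft_force: [-1.1, 0.1, -1.0]
gripper_width: 39.9
```

```bash
python3 look.py w8;python3 tilt.py w8; python3 - <<'E'
from h import *
p,d=imaging.snapshot("side"); a=cv2.resize(p[160:280,245:335,::-1],(350,467),interpolation=2)
w=cv2.imread("pics/w8.png")[150:450,250:550]; w=cv2.resize(w,(400,400)); w=cv2.copyMakeBorder(w,0,67,0,0,0)
cv2.imwrite("pics/c8.png",cv2.hconcat([a,w]))
E
```

```text
8.05 [599.30201593 -67.02293678 107.35043193] [-1.0944195   0.12260436 -0.99152366] 39.86291073617984
[[ 0.001  0.296 -0.955]
 [-0.    -0.955 -0.296]
 [-1.     0.    -0.001]]
n 3444 z range [-26.9  10.7] x [-4.4 53.7]
x_tool=-1.639*z+0.002*y+-1.1 tilt deg -58.61670767623216 used 961
```

View pics/c8.png

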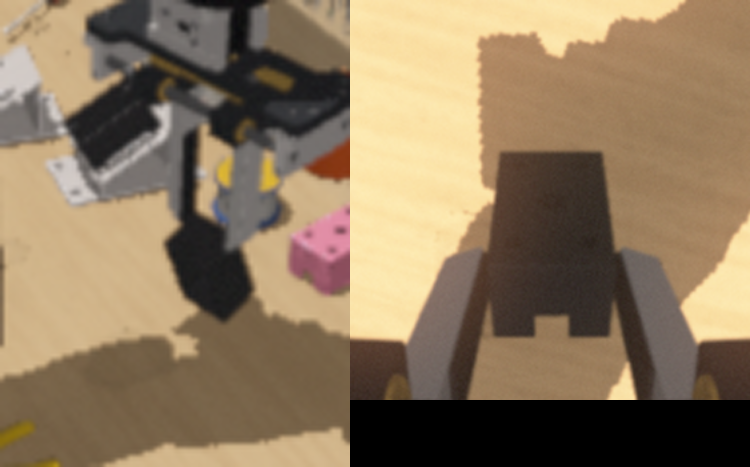

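It is at about 60°, hanging under the pads with the lowest edge directly below. I'll land that edge on the desk and sweep along the arc to stand it upright.

Request:
{"api": "send_rows", "payload": {"moves": [{"x": 20,"y": 0,"z": 0,"yaw": 0,"grip": 0.3},{"x": 12,"y": 0,"z": 0,"yaw": 0,"grip": 0.3},{"x": 5,"y": 0,"z": 0,"yaw": 0,"grip": 0.3},{"x": 0.6,"y": 0,"z": -6.2,"yaw": 0,"grip": 0.3},{"x": 0.9,"y": 0,"z": -6.1,"yaw": 0,"grip": 0.3},{"x": 1.4,"y": 0,"z": -6.1,"yaw": 0,"grip": 0.3},{"x": 1.8,"y": 0,"z": -5.9,"yaw": 0,"grip": 0.3},{"x": 0,"y": 0,"z": 0,"yaw": 0,"grip": 0.3}], "force": 3}}

```text
t: 8.95
position: [624.4, -59.2, 66.3]
tool_rot: [0.107, 0.7, 0.106, -0.698]
ft_force: [0.6, 0.7, 4.4]
gripper_width: 39.5
```

```bash
cat > prof.py <<'E'
from h import *
import sys
z=np.load(f"w_{sys.argv[1]}.npz"); s=dict(position=z['pos'],tool_rot=z['q']); P=wrist_cloud(z['d'],imaging.calibration("wrist"),s); im=z['p'].astype(int)
Q=(P-s['position'])@rot(s['tool_rot'])
m=(abs(Q[...,1])<17)&(abs(Q[...,1])>8)&(Q[...,2]<60)&(Q[...,2]>-80)&(Q[...,0]>-60)&(Q[...,0]<s['position'][2]-3)&(z['d']>0)&(im.max(2)<100)
q=Q[m]
for a in np.arange(-70,50,4):
    k=q[(q[:,2]>=a)&(q[:,2]<a+4)]
    if len(k)>5: print(a+2,len(k),np.percentile(k[:,0],[10,50,90]).round(1),"height",(s['position'][2]-np.median(k[:,0])).round(1))
E
python3 look.py w9;python3 prof.py w9
```

```text
8.95 [624.36996985 -59.23539292  66.30224685] [0.64902409 0.71617036 4.35805161] 39.514376755119315
[[ 0.003  0.297 -0.955]
 [-0.    -0.955 -0.297]
 [-1.     0.001 -0.003]]
-20 112 [49.8 53.8 57.1] height 12.5
-16 259 [33.3 40.1 47. ] height 26.2
-12 357 [13.3 21.  29.7] height 45.3
-8 392 [-3.4  3.1 10.3] height 63.2
-4 155 [-5.  -4.4 -3.4] height 70.7
0 143 [-4.2 -3.5 -2.6] height 69.8
4 137 [-3.4 -2.7 -2. ] height 69.0
8 135 [-2.4 -1.7 -1. ] height 68.0
12 130 [-1.7 -0.9 -0.1] height 67.2
16 117 [-0.8 -0.   0.9] height 66.3
20 121 [0.3 1.  1.8] height 65.3
24 117 [1.2 1.8 2.7] height 64.5
28 16 [2.1 2.4 3.2] height 63.9
```

Now about 78° and pressing lightly. I'll finish the arc.

Request:
{"api": "send_rows", "payload": {"moves": [{"x": 2,"y": 0,"z": -5,"yaw": 0,"grip": 0.3},{"x": 2,"y": 0,"z": -5,"yaw": 0,"grip": 0.3},{"x": 1,"y": 0,"z": -2,"yaw": 0,"grip": 0.3},{"x": 0,"y": 0,"z": 0,"yaw": 0,"grip": 0.3}], "force": 3}}

```text
t: 9.4
position: [634.5, -56.0, 60.6]
tool_rot: [0.106, 0.699, 0.106, -0.699]
ft_force: [0.9, 0.4, 3.6]
gripper_width: 40.7
```

```bash
python3 look.py w10;python3 prof.py w10
```

```text
9.4 [634.49757822 -55.98842431  60.63622872] [0.91705762 0.42408091 3.58269168] 40.71410853076385
[[ 0.001  0.297 -0.955]
 [-0.    -0.955 -0.297]
 [-1.     0.    -0.001]]
-12 118 [30.8 49.3 56.9] height 11.3
-8 749 [-5.8 11.  38.3] height 49.6
-4 167 [-6.7 -6.  -5.2] height 66.6
0 162 [-6.5 -5.8 -5.1] height 66.4
4 150 [-6.4 -5.7 -4.8] height 66.3
8 152 [-6.2 -5.4 -4.8] height 66.1
12 143 [-6.1 -5.3 -4.6] height 66.0
16 144 [-5.8 -5.2 -4.3] height 65.9
20 137 [-5.8 -5.  -4.2] height 65.6
24 110 [-5.4 -4.8 -4.2] height 65.4
```

It is standing on its plain end with the notch up and the mouth toward the robot. I'll release, rise, and look at the empty cradle from above.

Request:
{"api": "send_rows", "payload": {"moves": [{"x": 0,"y": 0,"z": 0,"yaw": 0,"grip": 0.62},{"x": 0,"y": 0,"z": 0,"yaw": 0,"grip": 0.62},{"x": -30,"y": 0,"z": 0,"yaw": 0,"grip": 0.62},{"x": -50,"y": 0,"z": 0,"yaw": 0,"grip": 0.62},{"x": -40,"y": -15,"z": 0,"yaw": 0,"grip": 0.62},{"x": 0,"y": -48,"z": -8,"yaw": 0,"grip": 0.62},{"x": 0,"y": -48,"z": -8,"yaw": 0,"grip": 0.62},{"x": 0,"y": -48,"z": -8,"yaw": 0,"grip": 0.62},{"x": 0,"y": -48,"z": -8,"yaw": 0,"grip": 0.62},{"x": 0,"y": -48,"z": -8,"yaw": 0,"grip": 0.62},{"x": 0,"y": -48,"z": -8,"yaw": 0,"grip": 0.62},{"x": 0,"y": 0,"z": 0,"yaw": 0.13,"grip": 0.62}], "force": 3}}

```text
t: 10.65
position: [586.0, 257.5, 179.2]
tool_rot: [-0.062, -0.703, -0.066, 0.706]
ft_force: [0.3, -0.3, 0.2]
gripper_width: 58.4
```

Request:
{"api": "send_rows", "payload": {"moves": [{"x": 0,"y": 0,"z": 0,"yaw": 0.13,"grip": 0.62},{"x": 0,"y": 0,"z": 0,"yaw": 0,"grip": 0.62}], "force": 3}}

```text
t: 10.85
position: [588.8, 247.2, 179.9]
tool_rot: [-0.015, -0.706, -0.014, 0.708]
ft_force: [-0.3, 0.4, 0.7]
gripper_width: 58.8
```

```bash
python3 look.py w11
```

```text
10.85 [588.7578993  247.19234289 179.87944305] [-0.274484    0.41666493  0.69488426] 58.81888719362559
[[-0.002  0.041 -0.999]
 [-0.002 -0.999 -0.041]
 [-1.     0.002  0.002]]
```

View pics/w11.png

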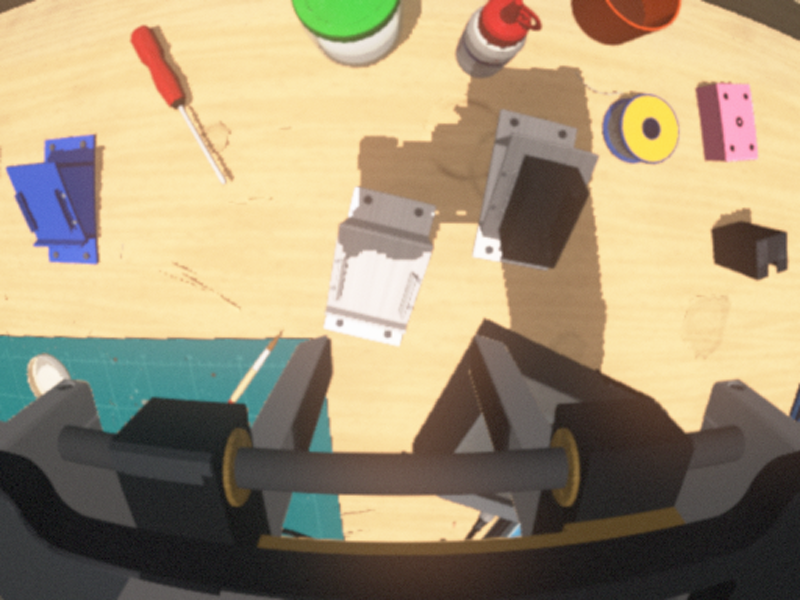

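The empty cradle lies at px (380,265), its stop along y≈320 and its upper edge at y≈235. The standing case at (750,248) is still upright. I'll fit the bed pose from depth.

```bash
cat > bed.py <<'E'
from h import *
import sys
z=np.load(f"w_{sys.argv[1]}.npz"); s=dict(position=z['pos'],tool_rot=z['q']); P=wrist_cloud(z['d'],imaging.calibration("wrist"),s); im=z['p'].astype(int)
v,u=np.mgrid[:384,:512]; ok=z['d']>0
poly=np.array([[345,190],[440,205],[405,350],[320,330]])*0.64
reg=np.zeros((384,512),np.uint8); cv2.fillPoly(reg,[poly.astype(int)],1); reg=(reg>0)&ok
core=np.zeros((384,512),np.uint8); cv2.fillPoly(core,[(np.array([[355,255],[412,268],[400,300],[345,290]])*.64).astype(int)],1)
q=P[core>0]
A=np.c_[q[:,:2],np.ones(len(q))]; k=np.linalg.lstsq(A,q[:,2],rcond=None)[0]
for _ in range(3):
    r=abs(q[:,2]-A@k); g=r<2; k=np.linalg.lstsq(A[g],q[g,2],rcond=None)[0]
n=np.array([-k[0],-k[1],1]); n/=np.linalg.norm(n); print("slope",np.degrees(np.arccos(n[2])),"yaw",np.arctan2(k[1],k[0]),len(q),g.sum())
desk=P[(abs(P[...,2])<8)&ok&(im[...,0]>150)]; print("desk",np.median(desk[:,2]))
# points near plane -> outline
h=(P[...,2]-(P[...,:2]@k[:2]+k[2]))*n[2]
on=reg&(abs(h)<2.5)&(P[...,2]>8); q=P[on]
rc=cv2.minAreaRect((q[:,:2]).astype(np.float32)); print(rc)
yaw=float(sys.argv[2]) if len(sys.argv)>2 else np.arctan2(k[1],k[0])
ex=np.array([np.cos(yaw),np.sin(yaw)]); ey=np.array([-ex[1],ex[0]])
a=q[:,:2]@ex; b=q[:,:2]@ey
print("across",np.percentile(b,[0.5,2,98,99.5]),"along",np.percentile(a,[0.5,2,98,99.5]))
for lo in np.arange(np.percentile(a,3),np.percentile(a,97),8):
    bb=b[(a>=lo)&(a<lo+8)]; print(lo.round(1),bb.min().round(1),bb.max().round(1),((bb.min()+bb.max())/2).round(1))
# rails, stop
r=reg&(h>3.5)&(h<11); q2=P[r]; a2=q2[:,:2]@ex; b2=q2[:,:2]@ey
print("raised: a,b,h"); H=h[r]
Hh,ea,eb=np.histogram2d(a2,b2,bins=[np.arange(a.min()-4,a.max()+8,6),np.arange(b.min()-4,b.max()+8,4)])
print(ea.round()); print(eb.round()); print(Hh.astype(int))
# origin along: z=36 on plane
t=36; c=q.mean(0); bm=(np.percentile(b,0.5)+np.percentile(b,99.5))/2
# solve ex*a+ey*bm plane z=36
a0=(t-k[2]-bm*(k[:2]@ey))/(k[:2]@ex); print("origin guess",ex*a0+ey*bm, "a0",a0,"bm",bm)
E
python3 bed.py w11
```

```text
slope 29.83968060767094 yaw -0.20358780498293938 885 882
desk -0.6163594159991987
((586.8269653320312, 265.37457275390625), (64.7249755859375, 71.87883758544922), 78.31378173828125)
across [346.87652981 348.04379847 409.52355103 410.42805841] along [485.92716715 486.67439294 555.6270259  556.37829724]
487.1 346.4 410.9 378.6
495.1 346.7 410.5 378.6
503.1 346.5 410.5 378.5
511.1 346.2 410.3 378.3
519.1 346.3 410.5 378.4
527.1 346.4 410.7 378.6
535.1 347.3 410.8 379.0
543.1 348.1 410.9 379.5
551.1 348.7 410.7 379.7
raised: a,b,h
[481. 487. 493. 499. 505. 511. 517. 523. 529. 535. 541. 547. 553. 559.]
[342. 346. 350. 354. 358. 362. 366. 370. 374. 378. 382. 386. 390. 394.
 398. 402. 406. 410. 414. 418.]
[[ 0 12 10 12 13 12 12 11 12 13 12 13 13 13 13 10 13  2  0]
 [ 0  0  0  0  0  0  0  0  0  0  0  0  0  0  0  0  0  0  0]
 [ 0  0  7  4  0  0  0  0  0  0  0  0  0  0  1  7  0  0  0]
 [ 0  0 11  6  0  0  0  0  0  0  0  0  0  0  6 12  0  0  0]
 [ 0  0 11  8  0  0  0  0  0  0  0  0  0  0  4 13  0  0  0]
 [ 0  0 11  8  0  0  0  0  0  0  0  0  0  0  8 11  0  0  0]
 [ 0  0 11  9  0  0  0  0  0  0  0  0  0  0  7 14  0  0  0]
 [ 0  0 12 10  0  0  0  0  0  0  0  0  0  0  5 14  0  0  0]
 [ 0  0  7  4  0  0  0  0  0  0  0  0  0  0  4  9  0  0  0]
 [ 0  0  0  0  0  0  0  0  0  0  0  0  0  0  0  0  0  0  0]
 [ 0  0  0  0  0  0  0  0  0  0  0  0  0  0  0  0  0  0  0]
 [ 0  0  0  0  0  0  0  0  0  0  0  0  0  0  0  0  0  0  0]
 [ 0  0  0  0  0  0  0  0  0  0  0  0  0  0  0  0  0  0  0]]
origin guess [582.46736073 266.38810408] a0 516.5784436752687 bm 378.65229411346473
```

```bash
python3 - <<'E'
from h import *
z=np.load("w_w11.npz"); s=dict(position=z['pos'],tool_rot=z['q']); P=wrist_cloud(z['d'],imaging.calibration("wrist"),s); im=z['p'].astype(int)
m=(abs(P[...,0]-625)<60)&(abs(P[...,1]+58)<50)&(P[...,2]>59)&(P[...,2]<73)&(z['d']>0)
q=P[m]; print(len(q),q.mean(0),cv2.minAreaRect(q[:,:2].astype(np.float32)))
E
```

```text
560 [629.86368799 -53.30481892  64.74294046] ((628.8342895507812, -56.868614196777344), (35.095069885253906, 42.60678482055664), 18.162614822387695)
```

Request:
{"api": "send_rows", "payload": {"moves": [{"x": 0,"y": 43.8,"z": -3.6,"yaw": 0,"grip": 0.62},{"x": 0,"y": 43.8,"z": -3.6,"yaw": 0,"grip": 0.62},{"x": 0,"y": 43.8,"z": -3.6,"yaw": 0,"grip": 0.62},{"x": 0,"y": 43.8,"z": -3.6,"yaw": 0,"grip": 0.62},{"x": 0,"y": 43.8,"z": -3.6,"yaw": 0,"grip": 0.62},{"x": 0,"y": 43.8,"z": -3.6,"yaw": 0,"grip": 0.62},{"x": 0,"y": 43.8,"z": -3.6,"yaw": 0,"grip": 0.62},{"x": 0,"y": 0,"z": 0,"yaw": -0.13,"grip": 0.62},{"x": 30,"y": 0,"z": 0,"yaw": -0.13,"grip": 0.62},{"x": 40,"y": 0,"z": 0,"yaw": 0,"grip": 0.62},{"x": 0,"y": 0,"z": 0,"yaw": 0,"grip": 0.62}], "force": 3}}

```text
t: 12.0
position: [622.9, -57.8, 106.1]
tool_rot: [-0.105, -0.696, -0.107, 0.703]
ft_force: [-0.9, -0.1, -0.7]
gripper_width: 58.3
```

```bash
python3 look.py w12; python3 - <<'E'
from h import *
z=np.load("w_w12.npz"); s=dict(position=z['pos'],tool_rot=z['q']); P=wrist_cloud(z['d'],imaging.calibration("wrist"),s); im=z['p'].astype(int)
m=(abs(P[...,0]-625)<50)&(abs(P[...,1]+58)<45)&(P[...,2]>60)&(P[...,2]<72)&(z['d']>0)&(im.max(2)<110)
q=P[m]; Q=(q-s['position'])@rot(s['tool_rot']); r=cv2.minAreaRect(Q[:,1:].astype(np.float32)); print(len(q),"tool y,z centre",r, np.percentile(Q,[1,99],axis=0))
E
```

```text
12.0 [622.89781412 -57.76212648 106.13173956] [-0.93996902 -0.07847639 -0.7405081 ] 58.342239078766085
[[-0.01   0.297 -0.955]
 [ 0.002 -0.955 -0.297]
 [-1.    -0.005  0.009]]
1902 tool y,z centre ((1.6961174011230469, -6.459846496582031), (39.30054473876953, 33.33079147338867), 0.689921498298645) [[ 39.082853   -17.22236716 -22.74526926]
 [ 45.22300253  20.81644621   9.73764358]]
```

Request:
{"api": "send_rows", "payload": {"moves": [{"x": 20,"y": 1.7,"z": -6.5,"yaw": 0,"grip": 0.62},{"x": 20,"y": 0,"z": 0,"yaw": 0,"grip": 0.62},{"x": 8,"y": 0,"z": 0,"yaw": 0,"grip": 0.62},{"x": 0,"y": 0,"z": 0,"yaw": 0,"grip": 0.62},{"x": 0,"y": 0,"z": 0,"yaw": 0,"grip": 0.3},{"x": 0,"y": 0,"z": 0,"yaw": 0,"grip": 0.3},{"x": 0,"y": 0,"z": 0,"yaw": 0,"grip": 0.3},{"x": 0,"y": 0,"z": 0,"yaw": 0,"grip": 0.3},{"x": 0,"y": 0,"z": 0,"yaw": 0,"grip": 0.3}], "force": 4}}

```text
t: 12.95
position: [634.9, -57.3, 63.6]
tool_rot: [0.106, 0.7, 0.106, -0.699]
ft_force: [-0.0, 1.6, 4.3]
gripper_width: 39.8
```

```bash
python3 look.py w13;python3 prof.py w13
```

```text
12.95 [634.85719386 -57.34324842  63.63425229] [-0.02876054  1.64354929  4.2611178 ] 39.7877014358739
[[ 0.002  0.296 -0.955]
 [ 0.    -0.955 -0.296]
 [-1.     0.    -0.002]]
-12 687 [-1.1 19.1 51.1] height 44.5
-8 158 [-2.9 -2.1 -1.1] height 65.7
-4 169 [-3.  -2.2 -1.2] height 65.8
0 159 [-3.1 -2.2 -1.4] height 65.8
4 146 [-3.1 -2.2 -1.4] height 65.8
8 144 [-3.1 -2.3 -1.3] height 65.9
12 142 [-2.9 -2.1 -1.4] height 65.7
16 145 [-2.8 -2.2 -1.4] height 65.9
20 133 [-2.9 -2.2 -1.4] height 65.9
24 14 [-2.  -1.8 -0.9] height 65.4
```

Request:
{"api": "send_rows", "payload": {"moves": [{"x": 0,"y": 0,"z": 0,"yaw": 0,"grip": 0.55},{"x": 0,"y": 0,"z": 0,"yaw": 0,"grip": 0.55},{"x": 6,"y": 0,"z": 7,"yaw": 0,"grip": 0.55},{"x": 0,"y": 0,"z": 0,"yaw": 0,"grip": 0.55},{"x": 0,"y": 0,"z": 0,"yaw": 0,"grip": 0.3},{"x": 0,"y": 0,"z": 0,"yaw": 0,"grip": 0.3},{"x": 0,"y": 0,"z": 0,"yaw": 0,"grip": 0.3},{"x": 0,"y": 0,"z": 0,"yaw": 0,"grip": 0.3},{"x": 0,"y": 0,"z": 0,"yaw": 0,"grip": 0.3}], "force": 4}}

```text
t: 13.9
position: [627.5, -59.6, 56.7]
tool_rot: [0.106, 0.699, 0.106, -0.699]
ft_force: [-1.0, 0.6, -1.2]
gripper_width: 39.7
```

```bash
python3 look.py w14;python3 prof.py w14
```

```text
13.9 [627.51701222 -59.63331618  56.67674268] [-0.96494465  0.63627217 -1.15067603] 39.73175515647682
[[ 0.     0.296 -0.955]
 [ 0.    -0.955 -0.296]
 [-1.     0.    -0.   ]]
-20 679 [-8.1 14.1 43.5] height 42.6
-16 179 [-10.1  -9.3  -8.5] height 66.0
-12 176 [-10.2  -9.3  -8.4] height 65.9
-8 172 [-10.1  -9.3  -8.5] height 66.0
-4 176 [-10.2  -9.2  -8.5] height 65.9
0 173 [-10.2  -9.5  -8.5] height 66.1
4 162 [-10.3  -9.3  -8.4] height 66.0
8 159 [-10.3  -9.4  -8.5] height 66.0
12 151 [-10.2  -9.4  -8.5] height 66.1
16 17 [-9.8 -8.7 -7.8] height 65.4
```

Now held centrally with 9 mm of overlap. I'll lift with a firmer grip and carry it over the empty cradle.

Request:
{"api": "send_rows", "payload": {"moves": [{"x": -15,"y": 0,"z": 0,"yaw": 0,"grip": 0.3},{"x": -35,"y": 0,"z": 0,"yaw": 0,"grip": 0.3},{"x": -40,"y": 0,"z": 0,"yaw": 0,"grip": 0.3},{"x": -30,"y": -15,"z": 0,"yaw": 0,"grip": 0.3},{"x": 0,"y": -35,"z": -4,"yaw": 0,"grip": 0.3},{"x": 0,"y": -43,"z": -4,"yaw": 0,"grip": 0.3},{"x": 0,"y": -43,"z": -4,"yaw": 0,"grip": 0.3},{"x": 0,"y": -43,"z": -4,"yaw": 0,"grip": 0.3},{"x": 0,"y": -43,"z": -4,"yaw": 0,"grip": 0.3},{"x": 0,"y": -43,"z": -4,"yaw": 0,"grip": 0.3},{"x": 0,"y": -43,"z": -4,"yaw": 0,"grip": 0.3},{"x": 0,"y": -30,"z": 0,"yaw": 0,"grip": 0.3}], "force": 8}}

```text
t: 15.15
position: [553.2, 275.5, 177.8]
tool_rot: [0.106, 0.699, 0.108, -0.699]
ft_force: [-0.0, -0.2, -0.7]
gripper_width: 39.6
```

Request:
{"api": "send_rows", "payload": {"moves": [{"x": 0,"y": 0,"z": 0,"yaw": 0.126,"grip": 0.3},{"x": 0,"y": 0,"z": 0,"yaw": 0.126,"grip": 0.3},{"x": 0,"y": 0,"z": 0,"yaw": 0.126,"grip": 0.3},{"x": 0,"y": 0,"z": 0,"yaw": 0.126,"grip": 0.3},{"x": 15,"y": 0,"z": 0,"yaw": 0,"grip": 0.3},{"x": 15,"y": 0,"z": 0,"yaw": 0,"grip": 0.3},{"x": 0,"y": 0,"z": 0,"yaw": 0,"grip": 0.3},{"x": 0,"y": 0,"z": 0,"yaw": 0,"grip": 0.3}], "force": 8}}

```text
t: 15.95
position: [553.6, 271.1, 145.9]
tool_rot: [0.071, -0.703, 0.072, 0.704]
ft_force: [1.4, 0.1, -1.0]
gripper_width: 39.6
```

```bash
python3 look.py w15;python3 prof.py w15
```

```text
15.95 [553.56495947 271.13298822 145.93097814] [ 1.44504799  0.1372884  -0.95320408] 39.644456416518274
[[-0.002 -0.201 -0.98 ]
 [-0.001 -0.98   0.201]
 [-1.     0.001  0.001]]
-20 666 [-8.3 13.2 42.4] height 132.8
-16 193 [-10.3  -9.2  -8.4] height 155.1
-12 176 [-10.2  -9.4  -8.5] height 155.3
-8 160 [-10.2  -9.4  -8.5] height 155.4
-4 143 [-10.2  -9.4  -8.7] height 155.3
0 165 [-10.3  -9.4  -8.6] height 155.4
4 110 [-10.4  -9.5  -8.5] height 155.4
8 79 [-10.3  -9.7  -9. ] height 155.7
12 17 [-9.9 -9.5 -9.1] height 155.4
```

View pics/w15.png

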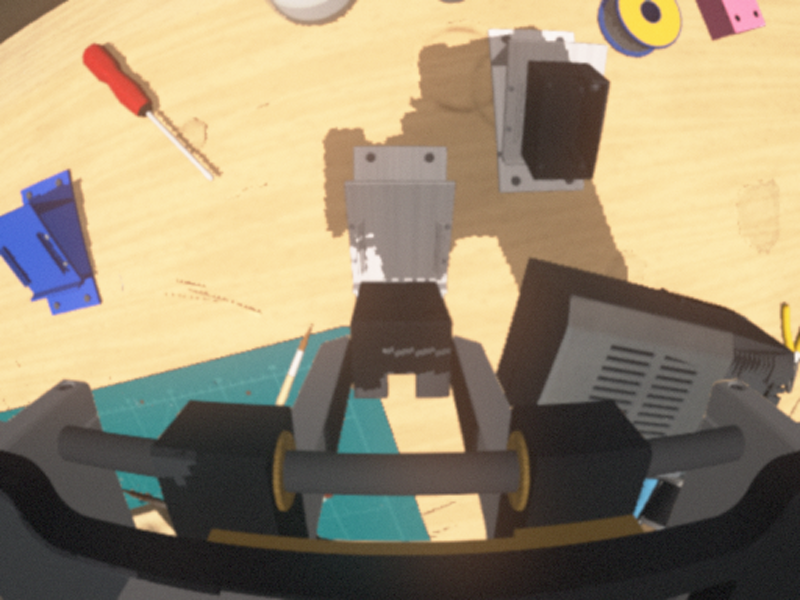

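The case is upright in the jaws, notch toward the robot, with the bed visible at (400,230). I'll re-measure the bed's midline and plane in tool coordinates.

```bash
python3 - <<'E'
from h import *
z=np.load("w_w15.npz"); s=dict(position=z['pos'],tool_rot=z['q']); P=wrist_cloud(z['d'],imaging.calibration("wrist"),s)
Q=(P-s['position'])@rot(s['tool_rot']); ok=z['d']>0
core=np.zeros((384,512),np.uint8); cv2.fillPoly(core,[(np.array([[372,195],[428,195],[425,270],[380,270]])*.64).astype(int)],1)
q=Q[(core>0)&ok]; A=np.c_[q[:,1:],np.ones(len(q))]; k=np.linalg.lstsq(A,q[:,0],rcond=None)[0]
g=abs(q[:,0]-A@k)<2; k=np.linalg.lstsq(A[g],q[g,0],rcond=None)[0]; print("x=%.3f y +%.3f z+%.1f"%tuple(k),len(q),g.sum())
h=-(Q[...,0]-(Q[...,1:]@k[:2]+k[2]))*.866
reg=np.zeros((384,512),np.uint8); cv2.fillPoly(reg,[(np.array([[335,180],[468,180],[462,278],[335,278]])*.64).astype(int)],1)
on=(reg>0)&ok&(abs(h)<2); q=Q[on]; 
for a in range(-110,-20,8):
    b=q[(q[:,2]>=a)&(q[:,2]<a+8),1]
    if len(b)>5: print(a+4,b.min().round(1),b.max().round(1),((b.min()+b.max())/2).round(1))
# case y extents (top face)
v,u=np.mgrid[:384,:512]; m=(abs(Q[...,0]+9.4)<1.5)&(Q[...,2]>-17)&(Q[...,2]<0)&ok; print("case y",np.percentile(Q[m][:,1],[3,97]))
zz=s['position'][2]-36; print("tool z where bed height 36:",(zz-k[2])/k[1], "slope",np.degrees(np.arctan(np.hypot(*k[:2]))), "yaw err",k[0]/k[1])
E
```

```text
x=0.002 y +0.567 z+126.7 1608 1606
-66 -32.3 30.2 -1.0
-58 -33.0 30.4 -1.3
-50 -33.4 30.2 -1.6
-42 -33.3 31.1 -1.1
-34 -33.0 30.9 -1.1
-26 -33.2 31.3 -1.0
-18 -33.3 31.1 -1.1
case y [-20.15952391  19.62576697]
tool z where bed height 36: -29.647713392426386 slope 29.542824721054536 yaw err 0.0033501796553456887
```

Yaw agrees within 0.003 rad and lateral offset is about 0.9 mm. I'll lower to near contact with the bed.

Request:
{"api": "send_rows", "payload": {"moves": [{"x": 25,"y": -0.8,"z": 0,"yaw": 0,"grip": 0.3},{"x": 20,"y": 0,"z": 0,"yaw": 0,"grip": 0.3},{"x": 9,"y": 0,"z": 0,"yaw": 0,"grip": 0.3},{"x": 3,"y": 0,"z": 0,"yaw": 0,"grip": 0.3},{"x": 2,"y": 0,"z": 0,"yaw": 0,"grip": 0.3},{"x": 1,"y": 0,"z": 0,"yaw": 0,"grip": 0.3},{"x": 0,"y": 0,"z": 0,"yaw": 0,"grip": 0.3}], "force": 4}}

```text
t: 16.7
position: [554.7, 272.4, 87.3]
tool_rot: [-0.072, 0.704, -0.071, -0.703]
ft_force: [1.1, 0.8, -0.4]
gripper_width: 40.1
```

Request:
{"api": "send_rows", "payload": {"moves": [{"x": 1,"y": 0,"z": 0,"yaw": 0,"grip": 0.3},{"x": 0,"y": 0,"z": 0,"yaw": 0,"grip": 0.3}], "force": 3}}

```text
t: 16.9
position: [554.5, 272.7, 86.3]
tool_rot: [-0.072, 0.704, -0.071, -0.703]
ft_force: [-0.9, 0.5, 2.3]
gripper_width: 39.9
```

```bash
python3 look.py w16;python3 prof.py w16|head -8
```

```text
16.9 [554.52179075 272.68341355  86.29541629] [-0.88908333  0.51822417  2.31399367] 39.86281289197245
[[ 0.001 -0.202 -0.979]
 [ 0.001 -0.979  0.202]
 [-1.    -0.001 -0.001]]
-20 715 [-7.8 14.7 45. ] height 71.6
-16 179 [-10.3  -9.4  -8.7] height 95.7
-12 184 [-10.3  -9.5  -8.8] height 95.8
-8 160 [-10.4  -9.6  -8.7] height 95.9
-4 140 [-10.6  -9.6  -8.7] height 95.9
0 163 [-10.4  -9.5  -8.7] height 95.8
4 109 [-10.2  -9.7  -8.6] height 96.0
8 79 [-10.4  -9.8  -9.1] height 96.1
```

Contact at 86.3, as predicted. Starting the in-hand rotation onto the bed.

Request:
{"api": "send_rows", "payload": {"moves": [{"x": -1.3,"y": 0,"z": -5.4,"yaw": 0,"grip": 0.3},{"x": -0.9,"y": 0,"z": -5.5,"yaw": 0,"grip": 0.3},{"x": -0.3,"y": 0,"z": -5.5,"yaw": 0,"grip": 0.3},{"x": 0,"y": 0,"z": 0,"yaw": 0,"grip": 0.3}], "force": 3}}

```text
t: 17.35
position: [571.8, 268.3, 88.4]
tool_rot: [-0.072, 0.704, -0.072, -0.703]
ft_force: [-0.3, 0.8, 0.6]
gripper_width: 40.3
```

```bash
python3 look.py w17;python3 prof.py w17
```

```text
17.35 [571.75008579 268.30337413  88.36565809] [-0.3157409   0.78387774  0.57597009] 40.33616291820634
[[ 0.002 -0.203 -0.979]
 [-0.    -0.979  0.203]
 [-1.    -0.    -0.002]]
-20 70 [-5.7 -4.5 -1.5] height 92.8
-16 223 [-6.5 -5.4 -0.4] height 93.8
-12 195 [-7.6 -6.7 -5.8] height 95.0
-8 186 [-8.7 -7.7 -6.3] height 96.1
-4 175 [-10.1  -9.   -7.8] height 97.4
0 188 [-10.9 -10.1  -9.1] height 98.5
4 140 [-12.2 -11.2 -10.3] height 99.6
8 84 [-13.3 -12.4 -11.4] height 100.8
12 25 [-13.8 -13.1 -12.3] height 101.5
```

It tracks well: 16° achieved against 15° commanded. Continuing.

Request:
{"api": "send_rows", "payload": {"moves": [{"x": 0.2,"y": 0,"z": -5.5,"yaw": 0,"grip": 0.3},{"x": 0.6,"y": 0,"z": -5.5,"yaw": 0,"grip": 0.3},{"x": 1.1,"y": 0,"z": -5.5,"yaw": 0,"grip": 0.3},{"x": 1.6,"y": 0,"z": -5.3,"yaw": 0,"grip": 0.3},{"x": 2.0,"y": 0,"z": -5.1,"yaw": 0,"grip": 0.3},{"x": 0,"y": 0,"z": 0,"yaw": 0,"grip": 0.3}], "force": 3}}

```text
t: 18.0
position: [597.4, 262.7, 82.3]
tool_rot: [-0.072, 0.704, -0.072, -0.703]
ft_force: [-0.1, -0.1, -0.4]
gripper_width: 39.9
```

```bash
python3 look.py w18;python3 prof.py w18
```

```text
18.0 [597.37696027 262.73917663  82.27929367] [-0.13272022 -0.13285454 -0.35436608] 39.935465263497896
[[ 0.    -0.202 -0.979]
 [-0.001 -0.979  0.202]
 [-1.     0.001 -0.   ]]
-16 91 [0.9 2.  3.1] height 80.3
-12 219 [-2.  -0.4  1.3] height 82.7
-8 224 [-5.2 -3.7 -2.1] height 86.0
-4 224 [-8.9 -7.2 -5.4] height 89.5
0 239 [-12.4 -10.7  -9.3] height 93.0
4 239 [-15.8 -14.  -12.6] height 96.3
8 213 [-18.6 -17.4 -15.7] height 99.6
12 12 [-17.7 -17.5 -17.3] height 99.7
36 24 [28.9 31.  32.1] height 51.3
40 112 [28.5 30.1 36.7] height 52.1
44 70 [30.  33.5 36.4] height 48.8
48 135 [30.1 31.7 33.5] height 50.6
```

Request:
{"api": "send_rows", "payload": {"moves": [{"x": 2.5,"y": 0,"z": -5,"yaw": 0,"grip": 0.3},{"x": 2.9,"y": 0,"z": -4.7,"yaw": 0,"grip": 0.3},{"x": 3.3,"y": 0,"z": -4.5,"yaw": 0,"grip": 0.3},{"x": 3.2,"y": 0,"z": -3.6,"yaw": 0,"grip": 0.3},{"x": 0,"y": 0,"z": 0,"yaw": 0,"grip": 0.3}], "force": 3}}

```text
t: 18.55
position: [614.5, 259.6, 70.2]
tool_rot: [-0.072, 0.703, -0.072, -0.703]
ft_force: [0.6, 0.3, -0.3]
gripper_width: 40.3
```

```bash
python3 look.py w19;python3 prof.py w19
```

```text
18.55 [614.4823926  259.56332105  70.24664916] [ 0.58883997  0.28115204 -0.2595747 ] 40.32551288934388
[[-0.    -0.202 -0.979]
 [-0.    -0.979  0.202]
 [-1.     0.    -0.   ]]
-12 100 [5.8 6.6 8.1] height 63.6
-8 259 [-0.7  2.   5.2] height 68.3
-4 276 [-7.3 -4.6 -1.7] height 74.8
0 308 [-14.3 -11.4  -8.5] height 81.6
4 293 [-20.5 -17.7 -15.1] height 87.9
8 12 [-20.1 -19.9 -19.6] height 90.1
32 20 [31.  31.4 32. ] height 38.8
36 68 [32.  32.9 33.7] height 37.4
40 127 [29.6 32.6 35.3] height 37.6
44 164 [22.4 26.9 36.8] height 43.4
48 215 [16.2 20.6 33.4] height 49.6
```

Now at 58.5° of 60°, nearly flat on the bed. I'll slide it down toward the stop.

Request:
{"api": "send_rows", "payload": {"moves": [{"x": 2.2,"y": 0,"z": 3.2,"yaw": 0,"grip": 0.3},{"x": 2.0,"y": 0,"z": 3.2,"yaw": 0,"grip": 0.3},{"x": 2.0,"y": 0,"z": 3.3,"yaw": 0,"grip": 0.3},{"x": 2.0,"y": 0,"z": 3.3,"yaw": 0,"grip": 0.3},{"x": 2.0,"y": 0,"z": 3.2,"yaw": 0,"grip": 0.3},{"x": 0,"y": 0,"z": 0,"yaw": 0,"grip": 0.3}], "force": 3}}

```text
t: 19.2
position: [597.8, 263.4, 60.5]
tool_rot: [0.072, -0.703, 0.072, 0.704]
ft_force: [-0.8, 0.3, -0.3]
gripper_width: 39.6
```

```bash
python3 look.py w20;python3 prof.py w20
```

```text
19.2 [597.75718714 263.3783528   60.48246723] [-0.83140308  0.31410092 -0.27396026] 39.593972991711865
[[-0.    -0.202 -0.979]
 [ 0.    -0.979  0.202]
 [-1.    -0.     0.   ]]
-12 108 [4.2 6.  7.4] height 54.5
-8 257 [-1.7  1.2  4.2] height 59.3
-4 286 [-8.5 -5.5 -2.5] height 66.0
0 299 [-14.9 -12.3  -9.3] height 72.8
4 277 [-20.5 -18.3 -15.8] height 78.8
8 15 [-19.9 -19.6 -19.4] height 80.1
32 18 [30.8 31.4 31.8] height 29.1
36 71 [31.2 32.6 33.8] height 27.9
40 131 [29.1 32.1 34.5] height 28.4
44 176 [21.6 25.9 36.3] height 34.6
48 212 [15.1 19.8 32.6] height 40.7
```

It is in place about 1 mm above the stop position. I'll release, rise and check.

Request:
{"api": "send_rows", "payload": {"moves": [{"x": 0,"y": 0,"z": 0,"yaw": 0,"grip": 0.46},{"x": 0,"y": 0,"z": 0,"yaw": 0,"grip": 0.55},{"x": 0,"y": 0,"z": 0,"yaw": 0,"grip": 0.55},{"x": -20,"y": 0,"z": 0,"yaw": 0,"grip": 0.55},{"x": -40,"y": 0,"z": 0,"yaw": 0,"grip": 0.55},{"x": -40,"y": 0,"z": 0,"yaw": 0,"grip": 0.55},{"x": 0,"y": 0,"z": 0,"yaw": 0,"grip": 0.55},{"x": 0,"y": 0,"z": 0,"yaw": 0,"grip": 0.55}], "force": 3}}

```text
t: 20.05
position: [598.6, 263.4, 161.5]
tool_rot: [-0.072, 0.704, -0.071, -0.703]
ft_force: [-0.9, 0.3, -1.3]
gripper_width: 51.5
```

```bash
python3 look.py w21; python3 - <<'E'
from h import *
z=np.load("w_w21.npz"); s=dict(position=z['pos'],tool_rot=z['q']); P=wrist_cloud(z['d'],imaging.calibration("wrist"),s)
w=cv2.imread("pics/w21.png")[100:430,200:640]; w=cv2.resize(w,(440,330)); 
p,d=imaging.snapshot("scene"); a=cv2.resize(p[160:250,190:290,::-1],(360,330),interpolation=2); cv2.imwrite("pics/c21.png",cv2.hconcat([w,a]))
O=np.array([582.5,265.8,36]); yw=-.2036; ex=np.array([np.cos(yw)*.866,np.sin(yw)*.866,.5]); ey=np.array([-np.sin(yw),np.cos(yw),0]); B=np.c_[ex,ey,np.cross(ex,ey)]
b=(P-O)@B; im=z['p'].astype(int); ok=(z['d']>0)&(im.max(2)<110)
m=ok&(abs(b[...,2]-34)<4)&(abs(b[...,0])<45)&(abs(b[...,1])<30); q=b[m]
print("rim n",len(q),"x",np.percentile(q[:,0],[1,99]),"y",np.percentile(q[:,1],[1,99]))
A=np.c_[q[:,:2],np.ones(len(q))]; print("rim plane",np.linalg.lstsq(A,q[:,2],rcond=None)[0])
m=ok&(abs(b[...,0])<25)&(abs(b[...,1])<14)&(b[...,2]<12); q=b[m]; A=np.c_[q[:,:2],np.ones(len(q))]; print("floor",len(q),np.linalg.lstsq(A,q[:,2],rcond=None)[0])
E
```

```text
20.05 [598.60316669 263.36723958 161.4935749 ] [-0.8804904   0.32597288 -1.32654507] 51.52812174962246
[[ 0.002 -0.202 -0.979]
 [ 0.001 -0.979  0.202]
 [-1.    -0.001 -0.001]]
rim n 279 x [-33.26965454  32.20794121] y [-17.73672153  19.27651611]
rim plane [1.12181042e-02 5.93105210e-03 3.22450792e+01]
floor 420 [-0.00677585 -0.02400151  2.83867817]
```

View pics/c21.png

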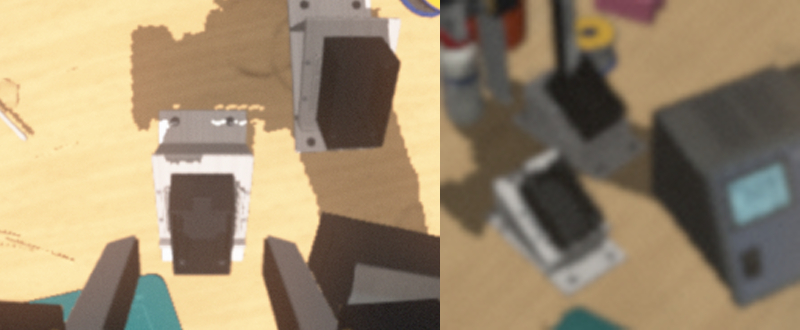

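The crop shows the case seated mouth up between the rails, matching its twin. It measures x≈-0.5 mm, y≈+0.8 mm and is flat within 0.02 rad, and the robot is clear. Handing in.

```bash
python3 -c "
from bench import env
print(env.sign_off())"
```

```text
the job is handed in; nothing more can be done
None
```

The case is loaded in the empty cradle, mouth up and notch uphill, and the job is handed in. It took about 20 s of robot time; sign-off gave no verdict.

**How it was done:** The tool can only turn about its own axis, so I pivoted the case in a light 3 N fingertip grip. I stood it on its plain end on the bare desk, regripped it and carried it to the cradle. There I pivoted it 60° onto the bed, slid it down to the stop and released it.

**Last checks (after release, camera depth):**

| Check | Result | Limit |
|---|---|---|
| Position along the bed | about -0.5 mm | ±6 mm |
| Position across the bed | about +0.8 mm | ±4 mm |
| Inside floor above the bed | 2.8 mm (floor is 2.5 mm thick) | case within 3 mm of the bed |
| Tilt against the bed | 0.02 rad or less | 0.08 rad |

- **Forces:** The wrist force at the ends of moves over the cradle stayed under about 3 N; peaks within a move were not recorded.
- **Rim height:** The rim plane read 32.2 mm instead of 34. I put this down to depth noise on the thin rim, since the floor reading agreed.
- **Other things on the desk:** The twin and the reel looked undisturbed in the pictures, but I did not measure whether they had moved. I did not check the brush, pliers or tray at the end.
- **Pink look-alike:** The case came close to it while being tipped. It looked unmoved afterwards, but I can't rule out a light touch.
- **Hiccups:** The first tip-up stuck at 6°, so I set the case down and regripped. The next stuck at 36°, and I freed it by bobbing the arm. I also opened and regripped the standing case once because the first hold was too shallow.

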